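# Return the paint tin through the dust flap

## Robot

A 6-joint arm with a two-finger parallel gripper is mounted at the origin on the work surface. World frame = base frame: x ahead of the robot, y to its left, z up, the work surface at z = 0. Lengths are in m, angles in degrees, forces in N, time in s.
With the tool pointing down it reaches from about 0.375 to 0.9 m from the base axis. Payload 3.1 kg.
Tool frame: the origin (TCP) lies at the very end of the fingers, on their centre line; the grasp point (between the pads) lies 19 mm behind it; z points along the fingers, y is the direction in which the jaws open and shut (so a half turn about z gives the same grasp; the last joint's range is limited). The gripper opens to 87 mm and grips with 3 to 60 N. Pads are 19 mm wide; open, the fingers measure 117 mm over their backs; the gripper's body (75 mm by 190 mm) begins 51 mm behind the grasp point.
Start: joints at [65.289, 30.224, 82.088, -0, 67.689, -10.227], TCP at [0.156, 0.605, 0.223] pointing down, gripper open.
Joint ranges: [-176.69, 176.69], [-43.24, 126.21], [12.49, 139.97], [-82, 262], [0, 151.66], [-163.58, 163.58]. Speed limits (degrees/s): [159.86, 159.86, 180, 180, 180, 180].

## Interface

Orientations are given as a 3x3 rotation matrix whose columns are the frame's x, y, z axes.
In Python, from rig import readout, capture, camera_model, bot, spot_in, regions_of gives the robot as it stands.
- The arm moves only by the tool send_rows, never from a script. Its argument "moves" is a list that holds one entry, the list of rows, each a list of 7 numbers: the turn, a rotation vector about the tool's x, y, z in degrees, then the shift along the tool's x, y, z in cm, then the opening, from -1 (shut) to 1 (fully open). A call has exactly 5 rows; each row shifts and turns the commanded pose from where the row before left it, along the tool's axes as they then stand; what a row does not reach is not made up. A row lasts 1/10 s, in which the tool goes at most 50 mm and 8.59 degrees, less where a joint would pass 70% of its speed; a pose out of reach is approached as far as the arm can. A call with a gripper value outside its range is refused whole. The fingers move at their own pace and stop on an object; the grip force is fixed at half the most. Time passes only in rows, so rows that do not move let the fingers close, or fill a call up. It gives the time, the measured TCP pose, the force and the opening at its end, in the units of the state.
- readout.read_state(): the state, without advancing time (a new reading comes with each control period).
- capture(name): name is "side" or "top" or "wrist"; returns the picture (480x640x3 uint8, blue, green, red); there is no depth.
- camera_model(name): a dict with "camera_matrix" (3x3 intrinsics, pixels), "pose" (4x4, takes a point from camera to world coordinates). Camera axes: x right, y up, looking along -z (the intrinsics and any distortion apply to the point x, -y, -z); pixel columns grow to the right and rows downward; lengths in m; the calibration is good to about 2 mm. A picture is of the moment at which its call begins: read the wrist's pose just before it. camera_model takes no time and is no camera call; for the wrist camera it gives the pose at the moment of the call.
- bot.hand_in(): hands the job in, once; it reports no verdict.
Trained networks look in the newest picture that a camera, given by its name, has taken for a name from the list of things; names that differ only in an ending like _2 or _b are one class to them, and where a whole thing is asked for, a point or a joint stands for the part that bears it (a point fixed in the world has none). Each returns a list of dicts, best first, with "p" (0 to 1); they miss things now and then, are a little off and sometimes report something else, mostly with a low value. They report only what shows in the picture. A call takes as long as a camera call. They do not tell look-alikes from the thing itself.
- spot_in(camera, thing): "location" ([x, y, z] in m, in world coordinates, good to about 4 mm: the middle of the surface that is visible of it).
- regions_of(camera, thing): "mask" (480x640 bool, what is visible of it).
The state is a dict: "time_s": time; "joint_positions": joint angles; "qvel": joint speeds; "tau": joint torques, N m; "position": TCP position; "tcp_rot": TCP orientation; "force": force on the tool from outside, world axes, zero at the start; "moment": the same for the moment, N m; "opening": opening from 0.0 (shut) to 1.0 (fully open).
Only numpy, scipy, OpenCV 4.12 (cv2) and the standard library are available. Lean on these libraries where they do the work, as an engineer would, in place of code of your own. Each camera call takes 0.05 s, during which the arm holds its last target. There are 200 camera calls.

## Task

Gently push the flat steel paint tin along the wooden loading deck of the kit-return hatch, straight through the hanging flap, until it goes over the edge and slides down the chute into the catch tray, then draw back out so that the flap swings shut by itself. Only push the tin with the fingers: do not grip it or pick it up. Leave the jars and the bottle beside the hatch where they stand.

Things in the scene. Friction and masses are not known exactly. Their poses are not given: they have to be found in the camera images.
- station: Fixed plywood kit-return hatch. Origin: on the table directly below the flap's hinge, mid-width; x level into the hatch (away from the robot, heading varies), y left, z up. All mm below are in this frame. Flat pale wooden loading deck: top at z 75, x -240 to 34, 150 wide. Past the doorway at x 0 a slippery steel chute leads down to an open-topped catch tray: floor z 10, 112 wide, walls to z 55, ends at x 243.
- doorway (a point): Middle of the doorway's sill on the deck, at hatch x 0, z 75, under the shut flap. Doorway 108 wide between cheeks (14 thick, x -3 to 72, up to z 139). Roof over x 8 to 72, underside z 136, top z 142. Two fixed guide strips on the deck, 14 high: 76 apart from x -20 to 34, flaring towards the robot to about 120 apart at x -90. Axes as the hatch.
- deck_edge (a point): Middle of the deck's inner edge, at hatch x 34, z 75, where the chute begins (30 degrees down, to x 146, z 10). A tin whose centre has passed this edge tips over it and slides down by itself; its back end is then about 11 mm short of the doorway. Axes as the hatch.
- flap (a joint): Free-swinging aluminium flap, 104 wide, 52 high, 4 thick, 70 g, hinged along its upper edge at z 131 above the table (56 above the deck); its lower edge hangs 4 above the deck. 0 = hanging shut, grows to 1.5 rad as it swings inward (station +x) and up; it opens inward only and falls shut by its own weight (under 0.1 N m holds it open). The tin may push it open.
- tin: Flat closed steel tin, 90 long (its x) by 60 wide (its y) by 28 high, about 0.2 kg, loose on the loading deck, roughly lengthways to the hatch. Origin: centre of its underside; z up. It slides on the deck with under 3 N. Push the short face at its -x end.
- gel_jar: Bystander: large white jar, 86 across, 90 high, on the table beside the hatch. Origin: centre of its underside.
- ink_bottle: Bystander: slim amber bottle, 32 across, 70 high, on the table beside the hatch. Origin: centre of its underside.
- small_jar: Bystander: small white jar, 56 across, 55 high, on the table beside the hatch. Origin: centre of its underside.
Things that resemble listed ones, but are neither listed nor needed, are in the scene too. There is more than one size of the tin; the one meant has the size given above.

How it is judged (in metres and radians):
On the way, in this order (a step that is already met when the one before it is completed fails the run):
1. the tin has pushed the flap open and lies in the doorway on the deck (value of joint flap above 0.6 rad and x of tin in the frame of station between -0.04 and 0.06 m), for 0.05 s.
2. the tin is through and down the chute (x of tin in the frame of station above 0.095 m and height (world z) of tin below 0.055 m), for 0.1 s.
At the end, for the whole second after the job is handed in: The tin is at rest down in the catch tray (its centre more than 95 mm past the flap, its underside's centre below 55 mm above the table, slower than 20 mm/s) and the flap hangs shut (under 0.08 rad) (all of step 2 and x of tin in the frame of station below 0.24 m and y of tin in the frame of station between -0.06 and 0.06 m and linear speed of tin below 0.02 m/s and value of joint flap below 0.08 rad); the robot touches nothing.
It fails at once if the tin is gripped or pushed hard (over 25 N from the fingers) (contact force between the fingers and tin above 25 N).
It fails at once if the tin is lifted (its underside's centre rises more than 10 mm above the deck) (height (world z) of tin above 0.085 m).
It fails at once if a jar or the bottle beside the hatch is moved by more than 20 mm (distance of any of gel_jar, ink_bottle, small_jar from where it was at the start of the episode above 0.02 m).
It also fails if it takes over 40 s, if anything falls off the work surface, if the arm or the gripper's body presses on something with over 40 N, if the wrist force passes 120 N, or if a joint passes its speed limit or range.

## Working session

There is one attempt and no reset: what is moved stays moved. The work goes in short steps, Python scripts to look and compute and a tool call to move; the robot and the scene stay as the last step left them, time stands still between calls to the robot, and variables do not carry over. Pictures are saved under pics/ and viewed, about 8 in all and at most 12, crops included, and the job is handed in when it is done.

Besides the shell and the picture viewer there is one more tool, called after "Call:" as name(argument=value, ...), one argument or row to a line, values as JSON. send_rows: Moves the arm, as the interface text tells. Its arguments: {"type":"object","properties":{"moves":{"type":"array","items":{"type":"array","items":{"type":"array","items":{"type":"number"}}}}},"required":["moves"]}

```bash
ls; mkdir -p pics; python3 - <<'E'
from rig import *
import cv2,numpy as np
s=readout.read_state();print(s)
for c in ['top','side']:
    im=capture(c);cv2.imwrite(f'pics/{c}0.png',im)
    for t in ['tin','flap','station','gel_jar','ink_bottle','small_jar']:
        r=spot_in(c,t);print(c,t,[(round(d['p'],2),np.round(d['location'],3).tolist()) for d in r][:4])
    m=camera_model(c);print({k:np.round(np.array(v),3).tolist() for k,v in m.items() if k in('camera_matrix','pose')},m.keys())
E
```

```text
pics
{'time_s': 0.0, 'joint_positions': array([ 6.52878387e+01,  3.02786796e+01,  8.21544015e+01,  5.58401031e-04,
        6.76890309e+01, -1.02266551e+01]), 'qvel': array([ 0.01911203, -0.03110821, -0.05524387, -0.00601361,  0.01454731,
       -0.00558554]), 'tau': array([-4.05590499e-04, -4.40044641e+01, -1.76587307e+01,  6.31407439e-02,
        5.83623501e-02, -1.68936181e-04]), 'position': array([0.15599373, 0.60448394, 0.22158572]), 'tcp_rot': array([[-9.68209845e-01,  2.50137739e-01, -8.99182643e-04],
       [ 2.50139055e-01,  9.68207994e-01, -1.93230369e-03],
       [ 3.87253748e-04, -2.09579615e-03, -9.99997729e-01]]), 'force': array([ 0.67669443, -0.1144881 ,  0.3848636 ]), 'moment': array([-0.01444704,  0.01472429, -0.0101737 ]), 'opening': 0.997603127249582}
top tin [(0.9, [0.522, 0.03, 0.103]), (0.67, [0.534, 0.177, 0.023])]
top flap [(0.82, [0.681, -0.011, 0.136])]
top station [(0.9, [0.668, -0.019, 0.073])]
top gel_jar [(0.61, [0.509, -0.183, 0.09]), (0.61, [0.655, -0.203, 0.055]), (0.57, [0.712, 0.183, 0.047])]
top ink_bottle [(0.89, [0.712, 0.182, 0.048])]
top small_j
[... 161 characters left out ...]
 [[0.044, 0.978, -0.202, 0.437], [-0.999, 0.043, -0.007, 0.023], [0.002, 0.202, 0.979, 1.064], [0.0, 0.0, 0.0, 1.0]]} dict_keys(['camera_matrix', 'pose'])
side tin [(0.74, [0.521, 0.036, 0.104]), (0.68, [0.53, 0.185, 0.019])]
side flap [(0.75, [0.678, -0.01, 0.112])]
side station [(0.82, [0.644, 0.018, 0.076])]
side gel_jar [(0.69, [0.499, -0.171, 0.069])]
side ink_bottle [(0.67, [0.715, 0.188, 0.045])]
side small_jar [(0.9, [0.654, -0.19, 0.039])]
{'camera_matrix': [[553.268, 0.0, 316.826], [0.0, 553.268, 234.355], [0.0, 0.0, 1.0]], 'pose': [[-0.755, 0.474, -0.453, 0.229], [-0.656, -0.529, 0.539, 0.539], [0.016, 0.704, 0.71, 0.75], [0.0, 0.0, 0.0, 1.0]]} dict_keys(['camera_matrix', 'pose'])
```

View pics/top0.png

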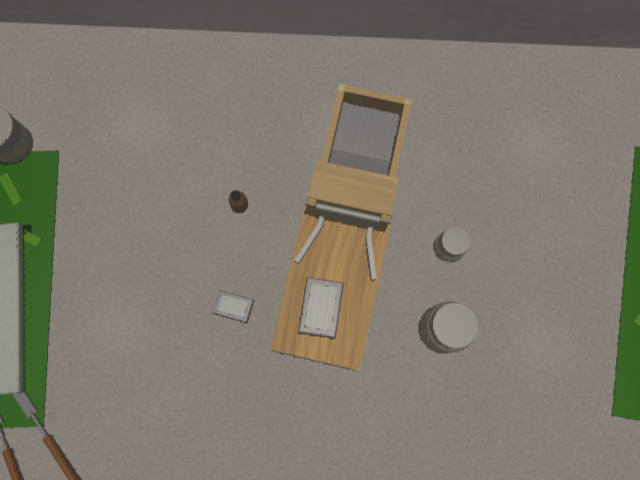

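View pics/side0.png

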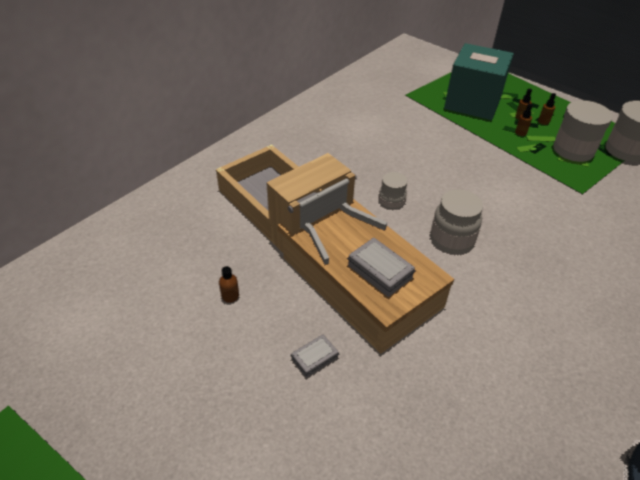

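The tins in the top picture are at (321,307) on the deck and at (233,306) on the table. The deck one fits because it is larger and lies on the loading deck. I'll measure both and check an enlarged crop.

```bash
cat > h.py <<'E'
from rig import *
import cv2,numpy as np
def px2w(c,uv,z,m=None):
    m=m or camera_model(c);K=np.array(m['camera_matrix']);P=np.array(m['pose'])
    uv=np.atleast_2d(uv).astype(float)
    d=np.c_[(uv[:,0]-K[0,2])/K[0,0],-(uv[:,1]-K[1,2])/K[1,1],-np.ones(len(uv))]@P[:3,:3].T
    return P[:3,3]+d*((z-P[2,3])/d[:,2])[:,None]
E
python3 - <<'E'
from h import *
im=capture('top')
for r in regions_of('top','tin'):
    m=r['mask'].astype(np.uint8);pts=np.argwhere(m)[:,::-1]
    b=cv2.boxPoints(cv2.minAreaRect(pts.astype(np.float32)))
    for z in(.103,.028):
        w=px2w('top',b,z)[:,:2];print(round(r['p'],2),b.round(1).tolist(),z,w.round(4).tolist(),np.linalg.norm(np.diff(w,axis=0),axis=1).round(4),w.mean(0).round(4))
cv2.imwrite('pics/crop1.png',cv2.resize(im[80:380,210:430],None,fx=2.7,fy=2.0*1,interpolation=2) if 0 else cv2.resize(im[80:380,200:460],None,fx=2,fy=2,interpolation=cv2.INTER_CUBIC))
E
```

```text
0.88 [[297.29998779296875, 333.8999938964844], [304.8999938964844, 277.20001220703125], [343.0, 282.29998779296875], [335.3999938964844, 339.0]] 0.103 [[0.4848, 0.0592], [0.5769, 0.0516], [0.5712, -0.0108], [0.4795, -0.002]] [0.0924 0.0626 0.0922] [0.5281 0.0245]
0.88 [[297.29998779296875, 333.8999938964844], [304.8999938964844, 277.20001220703125], [343.0, 282.29998779296875], [335.3999938964844, 339.0]] 0.028 [[0.4886, 0.062], [0.5878, 0.0538], [0.5818, -0.0134], [0.4828, -0.0039]] [0.0996 0.0675 0.0994] [0.5352 0.0246]
0.76 [[211.89999389648438, 313.3999938964844], [219.3000030517578, 289.5], [253.89999389648438, 300.1000061035156], [246.5, 324.1000061035156]] 0.103 [[0.5114, 0.1983], [0.5506, 0.1895], [0.5358, 0.1322], [0.4969, 0.1415]] [0.0402 0.0591 0.0401] [0.5237 0.1654]
0.76 [[211.89999389648438, 313.3999938964844], [219.3000030517578, 289.5], [253.89999389648438, 300.1000061035156], [246.5, 324.1000061035156]] 0.028 [[0.5173, 0.212], [0.5595, 0.2024], [0.5436, 0.1407], [0.5016, 0.1508]] [0.0433 0.0637 0.0432] [0.5305 0.1765]
```

View pics/crop1.png

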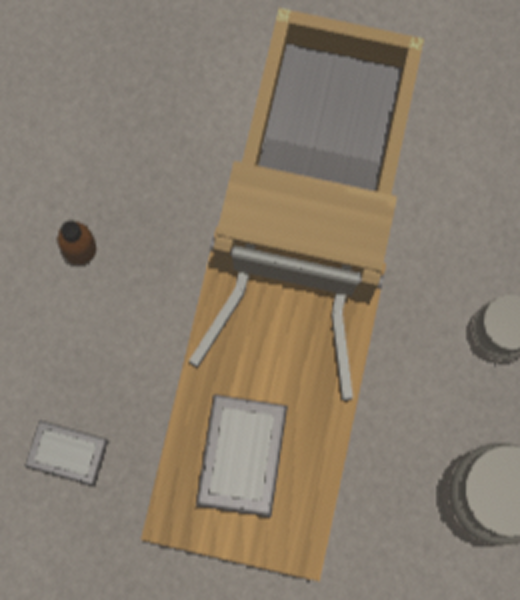

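Crop: the deck tin at crop (241,455) measures about 92x62 mm, so it is the 90x60 one. The table tin at (66,453) is about 62x42, a look-alike. Next is the station frame from the deck and tray corners.

```bash
python3 - <<'E'
from h import *
n=px2w('top',[(271.5,350.5),(358.5,369.3)],.075)[:,:2]
f=px2w('top',[(340.5,86.5),(410,100.5)],.055)[:,:2]
print(n,f,np.linalg.norm(n[0]-n[1]),np.linalg.norm(f[0]-f[1]))
a,b=n.mean(0),f.mean(0);d=b-a;print(np.linalg.norm(d),'expect .483');yaw=np.arctan2(d[1],d[0]);print(np.degrees(yaw))
for q in(n,f):
    e=q[0]-q[1];print(np.degrees(np.arctan2(-e[0],e[1])))
u=d/np.linalg.norm(d);O=(a+u*.240+b-u*.243)/2;print('O',O)
R=np.c_[u,[-u[1],u[0]]]
s=readout.read_state()
t=np.array([[0.4848,0.0592],[0.5769,0.0516],[0.5712,-0.0108],[0.4795,-0.002]])
print('tin in st',(t-O)@R,((t.mean(0)-O)@R))
for nm,p in dict(gel=(.509,-.183),ink=(.712,.183),sj=(.65,-.203),tin2=(.53,.1765)).items(): print(nm,(np.array(p)-O)@R)
print('tcp in st',(s['position'][:2]-O)@R)
E
```

```text
[[ 0.45752513  0.10116172]
 [ 0.43362552 -0.04212367]] [[ 0.93905717  0.00493296]
 [ 0.91715487 -0.12274626]] 0.14526490636766196 0.1295441789157549
0.49056597081325826 expect .483
-10.384459439074302
-9.469601939296737
-9.733868232129735
O [ 0.68536524 -0.01442343]
tin in st [[-0.21055086  0.03626515]
 [-0.1185895   0.04539088]
 [-0.11294839 -0.01701447]
 [-0.2047326  -0.02488775]] [-0.16170534  0.00993845]
gel [-0.14309012 -0.1976056 ]
ink [-0.00938755  0.1989907 ]
sj [-0.0007946  -0.19186242]
tin2 [-0.18723482  0.15979123]
tcp in st [-0.6320771   0.51401936]
```

Call:
send_rows(
  moves=[
    [[0,0,0,-2.8,-3.1,0,-0.43],[0,0,0,-2.8,-3.1,0,-0.43],[0,0,0,-2.8,-3.1,0,-0.43],[0,0,0,-2.8,-3.1,0,-0.43],[0,0,0,-2.8,-3.1,0,-0.43]],
  ],
)

```text
time_s: 1.3
position: [0.2537, 0.4187, 0.2228]
tcp_rot: [[-0.968, 0.25, 0.001], [0.25, 0.968, 0.0], [-0.001, 0.001, -1.0]]
force: [0.4, 0.1, -0.3]
opening: 0.632
```

Call:
send_rows(
  moves=[
    [[0,0,0,-2.8,-3.1,0,-0.43],[0,0,0,-2.8,-3.1,0,-0.43],[0,0,0,-2.8,-3.1,0,-0.43],[0,0,0,-2.8,-3.1,0,-0.43],[0,0,0,-2.8,-3.1,0,-0.43]],
  ],
)

```text
time_s: 1.8
position: [0.3506, 0.2335, 0.2229]
tcp_rot: [[-0.968, 0.25, 0.001], [0.25, 0.968, 0.0], [-0.001, 0.001, -1.0]]
force: [0.9, 1.3, -0.1]
opening: 0.293
```

Call:
send_rows(
  moves=[
    [[0,0,0,-2.8,-3.1,0,-0.43],[0,0,0,-2.8,-3.1,0,-0.43],[0,0,0,-2.8,-3.1,0,-0.43],[0,0,0,-1.4,-3.1,0,-0.43],[0,0,0,0,0,0,-0.43]],
  ],
)

```text
time_s: 2.3
position: [0.4156, 0.0871, 0.2229]
tcp_rot: [[-0.967, 0.255, 0.002], [0.255, 0.967, -0.001], [-0.002, -0.001, -1.0]]
force: [0.5, -0.1, -0.0]
opening: 0.283
```

```bash
python3 - <<'E'
from h import *
im=capture('wrist');m=camera_model('wrist');cv2.imwrite('pics/w1.png',im)
print(np.round(m['pose'],3).tolist(),np.round(m['camera_matrix'],1).tolist())
print(readout.read_state()['position'])
for r in regions_of('wrist','tin'):
    b=cv2.boxPoints(cv2.minAreaRect(np.argwhere(r['mask'])[:,::-1].astype(np.float32)))
    w=px2w('wrist',b,.103,m)[:,:2];print(round(r['p'],2),b.round(0).tolist(),w.round(4).tolist(),w.mean(0))
E
```

```text
[[0.254, -0.928, -0.273, 0.339], [0.967, 0.244, 0.072, 0.107], [0.0, -0.283, 0.959, 0.384], [0.0, 0.0, 0.0, 1.0]] [[350.2, 0.0, 321.0], [0.0, 350.2, 237.9], [0.0, 0.0, 1.0]]
[0.41446225 0.08882939 0.22272053]
0.87 [[273.0, 303.0], [321.0, 301.0], [324.0, 380.0], [276.0, 382.0]] [[0.4659, 0.0301], [0.4749, 0.0718], [0.5558, 0.0537], [0.5462, 0.0088]] [0.51070724 0.04110218]
0.85 [[394.0, 264.0], [452.0, 263.0], [452.0, 286.0], [395.0, 288.0]] [[0.4571, 0.1413], [0.4682, 0.1888], [0.4903, 0.1859], [0.479, 0.1374]] [0.47366022 0.16333643]
```

View pics/w1.png

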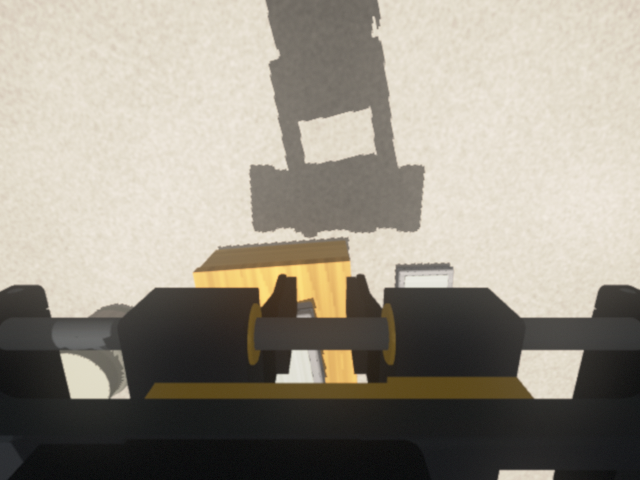

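Call:
send_rows(
  moves=[
    [[0,0,0,-2.0,-1.7,0,-0.43],[0,0,0,-2.0,-1.7,0,-0.43],[0,0,0,0,0,4,-0.43],[0,0,0,0,0,4,-0.43],[0,0,0,0,0,0,-0.43]],
  ],
)

```text
time_s: 2.9
position: [0.4398, 0.0492, 0.139]
tcp_rot: [[-0.969, 0.249, -0.011], [0.249, 0.969, 0.002], [0.011, -0.001, -1.0]]
force: [-1.0, -0.5, 0.5]
opening: 0.283
```

Call:
send_rows(
  moves=[
    [[0,0,0,0,0,2,-0.43],[0,0,0,0,0,2,-0.43],[0,0,0,0,0,1.5,-0.43],[0,0,0,0,0,0.4,-0.43],[0,0,0,0,0,0,-0.43]],
  ],
)

```text
time_s: 3.4
position: [0.4442, 0.0482, 0.0843]
tcp_rot: [[-0.969, 0.249, 0.001], [0.249, 0.969, -0.0], [-0.001, 0.0, -1.0]]
force: [-0.4, 0.8, 0.3]
opening: 0.286
```

```bash
python3 - <<'E'
from h import *
print(readout.read_state()['position'])
a=capture('top')[180:400,220:420];b=capture('side')[140:380,240:500]
cv2.imwrite('pics/ts.png',np.hstack([cv2.resize(a,(400,440)),cv2.resize(b,(400,440))]))
E
```

```text
[0.4442286  0.04819935 0.08432359]
```

View pics/ts.png

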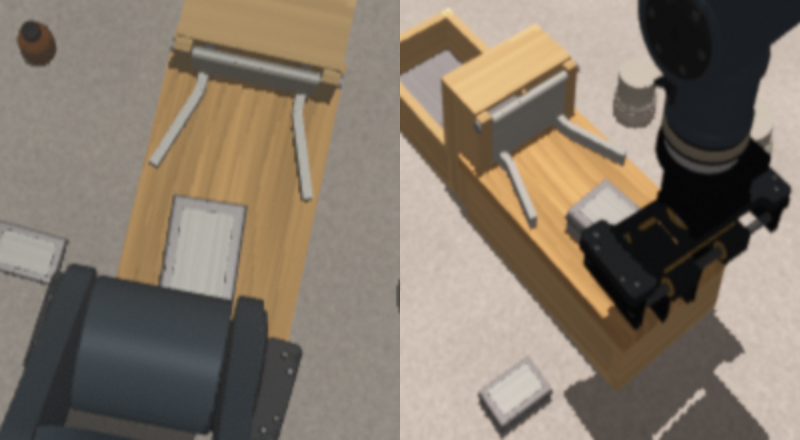

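The tin is still in place and the fingers stand behind its rear face. I'll push slowly along the steered heading.

Call:
send_rows(
  moves=[
    [[0,0,0,-0.8,0,0,-0.43],[0,0,0,-0.8,0,0,-0.43],[0,0,0,-0.8,0,0,-0.43],[0,0,0,-0.8,0,0,-0.43],[0,0,0,-0.8,0,0,-0.43]],
  ],
)

```text
time_s: 4.0
position: [0.4822, 0.0375, 0.0834]
tcp_rot: [[-0.968, 0.25, -0.002], [0.25, 0.968, 0.001], [0.003, -0.0, -1.0]]
force: [-2.7, 1.7, 1.2]
opening: 0.287
```

Call:
send_rows(
  moves=[
    [[0,0,0,-0.8,0,0,-0.43],[0,0,0,-0.8,0,0,-0.43],[0,0,0,-0.8,0,0,-0.43],[0,0,0,-0.8,0,0,-0.43],[0,0,0,0,0,0,-0.43]],
  ],
)

```text
time_s: 4.5
position: [0.5162, 0.0287, 0.0837]
tcp_rot: [[-0.968, 0.251, 0.004], [0.251, 0.968, -0.001], [-0.004, 0.0, -1.0]]
force: [0.4, 0.1, -0.5]
opening: 0.286
```

```bash
cat >> h.py <<'E'
O=np.array([.6854,-.0144]);y=np.radians(-10.1);R=np.array([[np.cos(y),-np.sin(y)],[np.sin(y),np.cos(y)]])
def look(fn):
    print('tcp st',((readout.read_state()['position'][:2]-O)@R).round(4))
    a0=capture('top');print([ (round(d['p'],2),((d['location'][:2]-O)@R).round(3),round(d['location'][2],3)) for d in spot_in('top','tin')])
    a=a0[180:400,220:420];b=capture('side')[140:380,240:500]
    cv2.imwrite(fn,np.hstack([cv2.resize(a,(400,440)),cv2.resize(b,(400,440))]))
E
python3 -c "
from h import *
look('pics/p2.png')"
```

```text
tcp st [-0.1742  0.0128]
[(0.85, array([-0.082,  0.002]), 0.102), (0.63, array([-0.181,  0.162]), 0.02)]
```

View pics/p2.png

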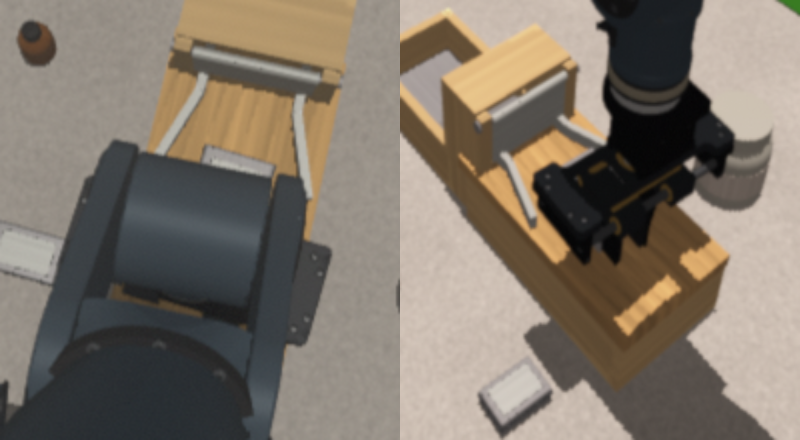

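```bash
python3 -c "
from h import *
w=px2w('top',[(321.5,253.5),(357.5,261),(336,245.5),(370,250)],.103)[:,:2]
print(((w-O)@R).round(4))
g=px2w('top',[(220+205/2,180+75/2),(220+153/2,180+163/2),(220+300/2,180+97/2),(220+308/2,180+197/2)],.089)[:,:2]
print(((g-O)@R).round(4))
c=px2w('top',[(220+192/2,180+48/2),(220+320/2,180+77/2)],.133)[:,:2];print(((c-O)@R).round(4))
"
```

```text
[[-0.0741  0.028 ]
 [-0.0734 -0.0323]
 [-0.0558  0.0076]
 [-0.051  -0.0486]]
[[-0.0108  0.0404]
 [-0.0939  0.0662]
 [-0.0119 -0.0418]
 [-0.0937 -0.0654]]
[[-0.0019  0.0534]
 [-0.003  -0.0527]]
```

The guide strips and hinge line come out symmetric to about 1 mm, so the frame is good. The tin front edge is at x -74, y -2, nearly aligned. I'll back off slightly, square the fingers to the hatch, centre them, then push straight.

Call:
send_rows(
  moves=[
    [[0,0,0,0.6,0,0,-0.43],[0,0,-4.4,0,0,0,-0.43],[0,0,0,0,-1.4,0,-0.43],[0,0,0,-0.4,0,0,-0.43],[0,0,0,-0.6,0,0,-0.43]],
  ],
)

```text
time_s: 5.15
position: [0.5146, 0.0148, 0.0836]
tcp_rot: [[-0.984, 0.177, -0.002], [0.177, 0.984, 0.0], [0.002, -0.0, -1.0]]
force: [-2.7, -0.3, 2.1]
opening: 0.284
```

Call:
send_rows(
  moves=[
    [[0,0,0,-0.8,0,0,-0.43],[0,0,0,-0.8,0,0,-0.43],[0,0,0,-0.8,0,0,-0.43],[0,0,0,-0.8,0,0,-0.43],[0,0,0,-0.8,0,0,-0.43]],
  ],
)

```text
time_s: 5.65
position: [0.5553, 0.0084, 0.0834]
tcp_rot: [[-0.985, 0.175, -0.0], [0.175, 0.985, 0.0], [0.0, 0.0, -1.0]]
force: [-1.4, 0.4, -0.5]
opening: 0.284
```

```bash
python3 -c "
from h import *
look('pics/p3.png')"
```

```text
tcp st [-0.1321 -0.0003]
[(0.57, array([-0.182,  0.165]), 0.021)]
```

View pics/p3.png

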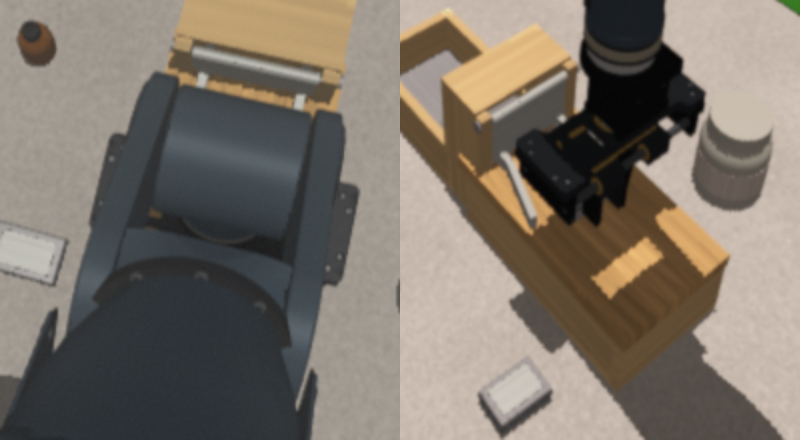

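The tin is hidden under the wrist and the force is low, so it is following the fingers. Continuing gently.

Call:
send_rows(
  moves=[
    [[0,0,0,-0.6,0,0,-0.43],[0,0,0,-0.6,0,0,-0.43],[0,0,0,-0.6,0,0,-0.43],[0,0,0,-0.6,0,0,-0.43],[0,0,0,-0.6,0,0,-0.43]],
  ],
)

```text
time_s: 6.3
position: [0.5844, 0.0031, 0.0835]
tcp_rot: [[-0.985, 0.175, -0.001], [0.175, 0.985, 0.0], [0.001, -0.0, -1.0]]
force: [-1.9, -0.2, 1.3]
opening: 0.284
```

Call:
send_rows(
  moves=[
    [[0,0,0,-0.6,0,0,-0.43],[0,0,0,-0.6,0,0,-0.43],[0,0,0,-0.6,0,0,-0.43],[0,0,0,-0.6,0,0,-0.43],[0,0,0,-0.6,0,0,-0.43]],
  ],
)

```text
time_s: 6.8
position: [0.6141, -0.0022, 0.0835]
tcp_rot: [[-0.985, 0.175, -0.0], [0.175, 0.985, -0.0], [0.0, -0.0, -1.0]]
force: [-2.1, 1.2, -0.1]
opening: 0.285
```

```bash
python3 -c "
from h import *
look('pics/p4.png')"
```

```text
tcp st [-0.0723 -0.0005]
[(0.86, array([-0.179,  0.162]), 0.023)]
```

View pics/p4.png

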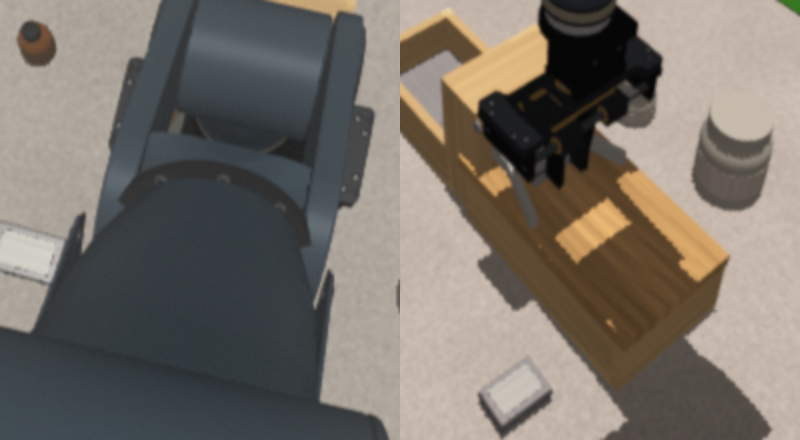

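The tin's centre should now be near x -17, in the doorway, with low force. Pushing on over the edge.

Call:
send_rows(
  moves=[
    [[0,0,0,-0.6,0,0,-0.43],[0,0,0,-0.6,0,0,-0.43],[0,0,0,-0.6,0,0,-0.43],[0,0,0,-0.6,0,0,-0.43],[0,0,0,-0.6,0,0,-0.43]],
  ],
)

```text
time_s: 7.45
position: [0.6435, -0.0074, 0.0836]
tcp_rot: [[-0.985, 0.175, -0.001], [0.175, 0.985, 0.0], [0.001, 0.0, -1.0]]
force: [-3.1, 0.1, 2.0]
opening: 0.285
```

Call:
send_rows(
  moves=[
    [[0,0,0,-0.6,0,0,-0.43],[0,0,0,-0.6,0,0,-0.43],[0,0,0,-0.6,0,0,-0.43],[0,0,0,-0.6,0,0,-0.43],[0,0,0,0,0,0,-0.43]],
  ],
)

```text
time_s: 7.95
position: [0.6686, -0.0119, 0.0836]
tcp_rot: [[-0.985, 0.175, 0.003], [0.175, 0.985, -0.0], [-0.003, 0.0, -1.0]]
force: [-0.5, 0.0, 0.3]
opening: 0.283
```

```bash
python3 -c "
from h import *
print(((readout.read_state()['position'][:2]-O)@R).round(4))
for c in ('side','top'):
  im=capture(c);cv2.imwrite('pics/q_%s.png'%c,im);print(c,[(round(d['p'],2),((d['location'][:2]-O)@R).round(3),round(d['location'][2],3)) for d in spot_in(c,'tin')])
"
```

```text
[-0.017  -0.0005]
side [(0.78, array([-0.184,  0.17 ]), 0.023), (0.67, array([-0.001,  0.031]), 0.095)]
top [(0.54, array([-0.169,  0.165]), 0.02)]
```

```bash
python3 -c "
from h import *
s=capture('side')[100:320,190:450];t=capture('top')[60:280,270:470]
cv2.imwrite('pics/q2.png',np.hstack([cv2.resize(s,(430,364)),cv2.resize(t,(330,364))]))"
```

```text
(no output)
```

View pics/q2.png

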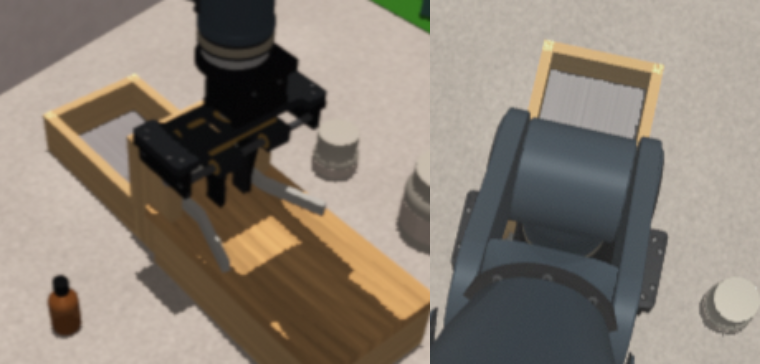

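The tray still looks empty, so the tin is balanced at the edge. Nudging further.

Call:
send_rows(
  moves=[
    [[0,0,0,-0.4,0,0,-0.43],[0,0,0,-0.4,0,0,-0.43],[0,0,0,-0.4,0,0,-0.43],[0,0,0,0,0,0,-0.43],[0,0,0,0,0,0,-0.43]],
  ],
)

```text
time_s: 8.75
position: [0.6685, -0.0119, 0.0822]
tcp_rot: [[-0.984, 0.175, -0.023], [0.175, 0.985, 0.003], [0.023, -0.001, -1.0]]
force: [-18.9, 1.4, 9.6]
opening: 0.285
```

```bash
python3 -c "
from h import *
print(((readout.read_state()['position'][:2]-O)@R).round(4))
for c in ('side','top'):
  im=capture(c);cv2.imwrite('pics/r_%s.png'%c,im);print(c,[(round(d['p'],2),((d['location'][:2]-O)@R).round(3),round(d['location'][2],3)) for d in spot_in(c,'tin')])
a=cv2.imread('pics/q_top.png').astype(int);b=cv2.imread('pics/r_top.png');d=abs(a-b).sum(2)[80:150,325:420];print((d>60).sum(), d.max())
"
```

```text
[-0.0171 -0.0005]
side [(0.82, array([-0.185,  0.171]), 0.02), (0.7, array([0.188, 0.021]), 0.039)]
top [(0.72, array([0.2 , 0.01]), 0.04)]
1408 357
```

The tin is in the tray (x 0.19 to 0.20, z 0.04). The arm met resistance of about 19 N at the doorway frame, so I'm drawing back out now.

Call:
send_rows(
  moves=[
    [[0,0,0,1.5,0,0,-0.43],[0,0,0,2,0,0,-0.43],[0,0,0,3,0,0,-0.43],[0,0,0,3,0,0,-0.43],[0,0,0,3,0,0,-0.43]],
  ],
)

```text
time_s: 9.45
position: [0.5551, 0.0083, 0.0838]
tcp_rot: [[-0.985, 0.175, 0.002], [0.175, 0.985, -0.0], [-0.002, -0.0, -1.0]]
force: [-0.1, 0.1, -0.1]
opening: 0.283
```

Call:
send_rows(
  moves=[
    [[0,0,0,3,0,0,-0.43],[0,0,0,2,0,-3,-0.43],[0,0,0,0,0,-4,-0.43],[0,0,0,0,0,-4,-0.43],[0,0,0,0,0,0,-0.43]],
  ],
)

```text
time_s: 9.95
position: [0.5107, 0.0163, 0.1989]
tcp_rot: [[-0.985, 0.175, 0.013], [0.175, 0.985, -0.003], [-0.013, -0.0, -1.0]]
force: [1.3, -0.4, 0.6]
opening: 0.286
```

```bash
python3 -c "
from h import *
r=readout.read_state();print(((r['position'][:2]-O)@R).round(4),r['position'][2],r['force'])
P={}
for c in ('side','top'):
  P[c]=capture(c)
  for t in ('tin','flap','gel_jar','ink_bottle','small_jar'):print(c,t,[(round(d['p'],2),d['location'].round(3) if t[-1] in 're' else ((d['location'][:2]-O)@R).round(3),round(d['location'][2],3)) for d in spot_in(c,t)])
cv2.imwrite('pics/e.png',np.hstack([cv2.resize(P['side'][100:320,190:450],(430,364)),cv2.resize(P['top'][60:280,270:470],(330,364))]))"
```

```text
[-0.1774 -0.0004] 0.19894191845969322 [ 1.31111592 -0.35877803  0.63339397]
side tin [(0.97, array([-0.186,  0.167]), 0.022), (0.57, array([0.189, 0.021]), 0.037)]
side flap []Traceback (most recent call last):
  File "<string>", line 7, in <module>
    for t in ('tin','flap','gel_jar','ink_bottle','small_jar'):print(c,t,[(round(d['p'],2),d['location'].round(3) if t[-1] in 're' else ((d['location'][:2]-O)@R).round(3),round(d['location'][2],3)) for d in spot_in(c,t)])
                                                                                           ^^^^^^^^^^^^^^^^^^^
AttributeError: 'list' object has no attribute 'round'. Did you mean: 'count'?
```

Lifting a bit further back so the cameras see the flap, then rechecking.

Call:
send_rows(
  moves=[
    [[0,0,0,2,0,-4,-0.43],[0,0,0,2,0,-4,-0.43],[0,0,0,2,0,-2,-0.43],[0,0,0,0,0,0,-0.43],[0,0,0,0,0,0,-0.43]],
  ],
)

```text
time_s: 10.65
position: [0.447, 0.0275, 0.2925]
tcp_rot: [[-0.985, 0.175, -0.001], [0.175, 0.985, 0.0], [0.001, -0.0, -1.0]]
force: [0.7, -0.4, -0.8]
opening: 0.285
```

```bash
python3 -c "
from h import *
P={}
for c in ('side','top'):
  P[c]=capture(c)
  for t in ('tin','flap','gel_jar','ink_bottle','small_jar'):print(c,t,[(round(d['p'],2),np.round(d['location'],3),((np.array(d['location'])[:2]-O)@R).round(3)) for d in spot_in(c,t)][:2])
cv2.imwrite('pics/e.png',np.hstack([cv2.resize(P['side'][100:320,190:450],(430,364)),cv2.resize(P['top'][60:280,270:470],(330,364))]))"
```

```text
side tin [(0.96, array([ 0.877, -0.025,  0.039]), array([0.191, 0.023])), (0.93, array([0.53 , 0.186, 0.019]), array([-0.188,  0.17 ]))]
side flap [(0.58, array([ 0.676, -0.013,  0.112]), array([-0.01 , -0.001])), (0.37, array([0.614, 0.025, 0.073]), array([-0.077,  0.027]))]
side gel_jar [(0.95, array([ 0.5  , -0.166,  0.068]), array([-0.156, -0.182]))]
side ink_bottle [(0.93, array([0.713, 0.19 , 0.044]), array([-0.009,  0.206]))]
side small_jar [(0.75, array([ 0.653, -0.192,  0.041]), array([-0.001, -0.18 ]))]
top tin [(0.93, array([0.539, 0.186, 0.021]), array([-0.179,  0.172])), (0.76, array([ 0.865, -0.037,  0.039]), array([0.181, 0.009]))]
top flap [(0.95, array([ 0.681, -0.011,  0.138]), array([-0.005,  0.003]))]
top gel_jar [(0.67, array([ 0.506, -0.184,  0.091]), array([-0.147, -0.198])), (0.55, array([ 0.684, -0.019,  0.072]), array([-0.001, -0.005]))]
top ink_bottle [(0.88, array([0.716, 0.184, 0.046]), array([-0.005,  0.201]))]
top small_jar [(0.68, array([ 0.508, -0.184,  0.093]), array([-0.145, -0.198]))]
```

View pics/e.png

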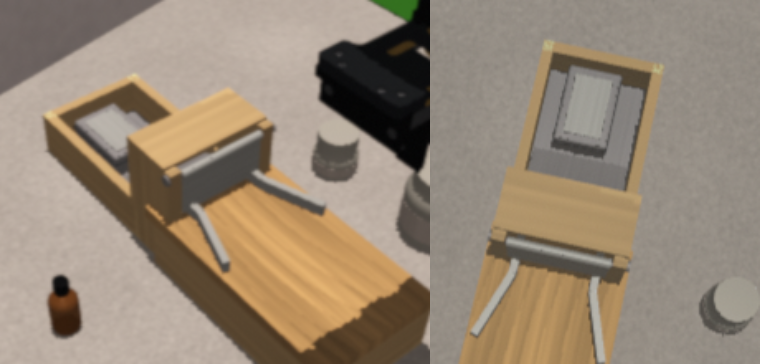

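The tin lies in the catch tray, at right-panel (588,105) and left-panel (105,130). The flap hangs shut at left-panel (222,165), and the jars and bottle have not moved. Handing in.

```bash
python3 -c "
from rig import bot
print(bot.hand_in())"
```

```text
the job is handed in; nothing more can be done
None
```

The 90x60 tin was pushed along the deck with partly closed fingers, through the flap and over the edge. It is now in the catch tray, and the job is handed in. No verdict was reported.

**Last checks:**
- **Tin:** it lies in the tray at about hatch x 0.18–0.19 m, y 0.01–0.02 m, with its top at z 0.039 m, so its underside is near z 0.01 m.
- **Flap:** it hangs shut in the last pictures.
- **Bystanders:** the ink bottle reads within about 4 mm of its start in both cameras. The gel jar and small jar read within about 5 mm in the side camera. In the top camera the small jar was not found on the last check; that label landed on the gel jar.
- **Arm:** it is clear of everything, at about 10.7 s on the clock.

**What did not go cleanly:**
- **Blocked final nudge:** the gripper met something fixed at the doorway and did not advance; I did not see what. The wrist force was about 21 N at the end of that move, under the 40 N limit. The tin slid down during it. I backed off at once.
- **Not observed directly:** the arm hid the tin and flap during the push, so I did not see the flap open or the tin in the doorway. I inferred both from the finger position. Readings between moves were only about 1–4 N.

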